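# Free the seized turntable organiser and bring the jar to the pointer

### The arm

A 6-joint arm with a two-finger parallel gripper is mounted at the origin on the work surface. World frame = base frame: x ahead of the robot, y to its left, z up, the work surface at z = 0. Lengths are in mm, angles in rad, forces in N, time in s.
With the tool pointing down it reaches from about 300 to 775 mm from the base axis. Payload 14.6 kg.
Tool frame: the origin (TCP) lies on the centre line of the jaws, within the pads' length; the fingertips stand 19 mm ahead of it and the grasp point (between the pads) is the TCP (bot.tip_reach is the distance from the TCP to the fingertips, in mm); y points along the fingers, x is the direction in which the jaws open and shut, and the axes are right-handed (so a half turn about y gives the same grasp; the last joint's range is limited). The gripper opens to 85 mm and grips with 20 to 120 N. Pads are 22 mm wide; open, the fingers measure 114 mm over their backs; the gripper's body (76 mm by 85 mm) begins 54 mm behind the grasp point. The pads swing forward as they close: fully open they stand 13 mm farther back than shut.
Start: joints at [-1.273, 0.3, 1.521, -0, 1.321, -0.067], TCP at [196.212, -513.8, 250.281] pointing down, gripper open.
Joint ranges: [-3.03, 3.03], [-0.79, 2.21], [0.23, 2.52], [-1.04, 4.18], [0, 3.07], [-2.55, 2.55]. Speed limits (rad/s): [2.22, 2.22, 2.57, 3.14, 3.14, 3.14].

### API

Orientations are given as a unit quaternion [w, x, y, z].
In Python, from rig import bot gives the robot as it stands. Calls block until the motion is done:
- bot.move_to(position, orientation): joint-space move of the TCP to a pose.
- bot.servo_line(position, attitude=None, speed=150, until_force=None): straight line of the TCP; attitude=None keeps the orientation; speed is the mean speed in mm/s. With until_force (N) it stops when the force on the tool has changed by that much, and returns True; else False.
- bot.move_joints(angles): joint-space move.
- bot.move_gripper(opening, grip_force=None): finger opening in mm; grip_force is the grip in N (None keeps the last); returns when the fingers have stopped.
- bot.dwell(seconds).
- bot.ik(position, orientation): joint angles nearest the present ones, or None.
- bot.read_state(): the state.
- bot.read_camera(name): name is "side" or "top"; returns a dict with "image" (384x512x3 uint8, blue, green, red), "depth" (384x512 float32, mm along the optical axis (not along the pixel's ray), 0 where there is no reading), "fovy" (degrees; the focal length in pixels is half the picture's height over the tangent of half this angle, whatever the lens; pixels are square), "cx", "cy" (the principal point, pixels), "eye" and "attitude" of the camera in the world. Camera axes: x right, y down, z forward; pixel columns grow to the right and rows downward; lengths in mm; the calibration is good to about 2 mm. A picture is of the moment at which its call begins.
A pose or a line that the arm cannot do raises bot.MotionError and nothing moves.
- bot.finish_job(): hands the job in, once; it reports no verdict.
The state is a dict: "clock": time; "joint_positions": joint angles; "qvel": joint speeds; "effort": joint torques, N m; "ee_pos": TCP position; "tool_rot": TCP orientation; "ft_force": force on the tool from outside, world axes, zero at the start; "moment": the same for the moment, N m; "grip_width": finger opening in mm.
Only numpy, scipy, OpenCV 4.12 (cv2) and the standard library are available. Lean on these libraries where they do the work, as an engineer would, in place of code of your own. Each camera call takes 0.05 s, during which the arm holds its last target. There are 200 camera calls.

### The job

The lock knob in the middle of the desk organiser has seized: break it loose with a short firm twist anticlockwise, then keep turning it until you feel it come up against its soft stop, without forcing it against the stop. Let go, then swing the freed turntable round until the jar stands at the brass pointer on the foot. Do not wrench the turntable while it is still locked, and leave the pen, clip and mug on the desk where they are.

Things in the scene. Friction and masses are not known exactly. Their poses are not given: they have to be found in the camera images.
- organiser: the fixed round foot of the organiser, 210 mm across and 18 mm high; origin on the vertical spindle axis at desk level, z up. Its -x axis runs out to the brass pointer. The turntable above it is 230 mm across, its cork top 40 mm above the desk; it also carries a low tray with two highlighters (up to 60 mm above the desk) on the side opposite the jar.
- pointer (a point): outer tip of the flat brass pointer that sticks out from the foot under the turntable's rim, 150 mm from the spindle axis, 12 mm above the desk (fixed)
- knob_grip (a point): point on the spindle axis 80 mm above the desk, at the height to grip the lock knob: an upright aluminium bar 52 mm long (along this point's x), 12 mm thick (along y) and 34 mm high, from 60 to 94 mm above the desk, on a round collar 30 mm across. It turns with the knob.
- lock_knob (a joint): turn of the lock knob in rad, 0 = locked and seized, growing anticlockwise seen from above. It needs about 0.5 N m to start, this falls away over the first 0.45 rad of turn and does not come back, then it turns freely (0.05 N m or less). The brake on the turntable lets go gradually and is off from 0.55 rad on. The knob may start up to 0.03 rad off 0.
- stop_housing: soft rubber end stop of the knob, hidden in the foot; origin on the spindle axis at desk level, so this pose does not show where the knob meets it: somewhere from 0.65 to 1.45 rad of turn, only to be felt. From there resistance grows by 4 N m per rad. It bears 18 mm from the axis: it must feel 3 N (0.055 N m) for a moment and never over 25 N (0.45 N m, 0.11 rad past first touch).
- turntable (a joint): angle of the turntable in rad relative to the foot, 0 = jar exactly at the pointer, growing anticlockwise seen from above; it starts between 0.7 and 1.3 (to be turned clockwise). While the knob is locked a firm brake holds it; once unlocked it takes about 0.12 N m to turn and stays where it is left.
- jar_lid (a point): centre of the aluminium lid of the glass jar, on the jar's axis, 80 mm from the spindle axis and 101 mm above the desk; the lid is 44 mm across and 18 mm high (92 to 110 mm above the desk), the jar 48 mm across. The jar sits firmly in a socket of the turntable and turns with it: it serves as the handle. The point's -x points away from the spindle.
- pen: steel pen lying on the desk, 138 mm long along its x, 9 mm thick, origin under its centre; bystander
- clip: binder clip lying on the desk, 22 x 41 x 14 mm, wire loops to its +x, origin under the body's centre; bystander
- mug: ceramic mug, 80 mm across, 85 mm high, upright, handle to its +y, origin at the centre of its underside; bystander

How it is judged:
By the outcome, as a careful person would: the job done as asked, in the order asked, and still so for the second after the job is handed in, with the robot touching nothing.
It also fails if it takes over 72 s, if anything falls off the work surface, if the arm or the gripper's body presses on something with over 40 N, if the wrist force passes 120 N, or if a joint passes its speed limit or range.

## Working session

There is one attempt and no reset: what is moved stays moved. The work goes in short steps, each a Python script; the robot and the scene stay as the last script left them, time stands still between calls to the robot, and variables do not carry over. Pictures are saved under pics/ and viewed, about 8 in all and at most 12, crops included, and the job is handed in when it is done.

```bash
ls; mkdir -p pics
python3 - <<'E'
from rig import bot
import cv2,numpy as np
s=bot.read_state();print(s)
for n in("top","side"):
    c=bot.read_camera(n);cv2.imwrite(f"pics/{n}0.png",c["image"]);np.save(f"pics/{n}0d.npy",c["depth"])
    print(n,{k:v for k,v in c.items() if k not in("image","depth")},(c["depth"]>0).mean())
E
```

```text
pics
{'clock': 0.0, 'joint_positions': array([-1.27257326e+00,  3.00488782e-01,  1.52160428e+00, -3.77817392e-06,
        1.32068716e+00, -6.65733224e-02]), 'qvel': array([ 0.00165113, -0.00039837, -0.0007348 , -0.00098428,  0.0003187 ,
       -0.00100764]), 'effort': array([ 2.96711978e-04, -5.43501341e+01, -3.61796129e+01, -3.38609857e-05,
        3.92479298e-03,  2.25254473e-05]), 'ee_pos': array([ 196.16388711, -513.59656458,  249.70178638]), 'tool_rot': array([ 0.58265967, -0.58214052,  0.40134118, -0.40068115]), 'ft_force': array([-0.38964829,  0.3889343 ,  0.40954499]), 'moment': array([-0.0019197 ,  0.01575855, -0.01428189]), 'grip_width': 85.4426049632739}
top {'fovy': 42.99993359852624, 'cx': 249.25597393537552, 'cy': 191.14654277277148, 'eye': array([ 456.02868033,  -18.68882801, 1281.44094199]), 'attitude': array([-0.04978669,  0.70801658, -0.7029598 ,  0.04562158])} 0.9959971110026041
side {'fovy': 52.157972159619824, 'cx': 251.64505751387674, 'cy': 187.33584788175756, 'eye': array([334.87629923, 613.31820555, 703.17598533]), 'attitude': array([ 0.09132994, -0.20198145,  0.89646202, -0.38369022])} 0.996337890625
```

View pics/top0.png

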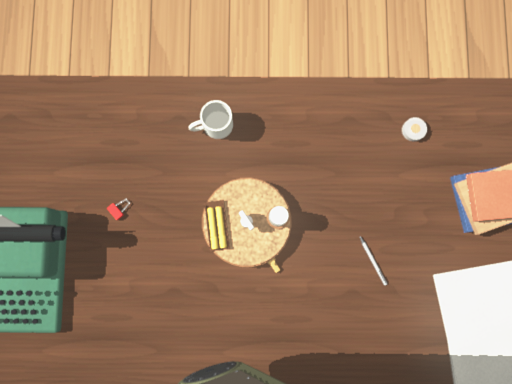

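View pics/side0.png

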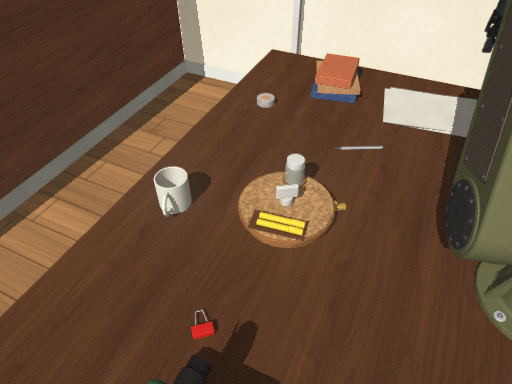

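Top view: the organiser is at about (247,222), with the knob at (246,219), the lid at (279,216), the highlighters at (216,228) and the pointer at (276,266). The mug is at (216,120), the clip at (119,209) and the pen at (373,260). The side view agrees: knob (287,192), lid (295,162), pointer (341,207). Next I'll turn these into world coordinates.

```bash
cat > h.py <<'E'
import numpy as np,cv2
from scipy.spatial.transform import Rotation as R
def rot(q): return R.from_quat(np.roll(q,-1))
def cloud(c):
    h,w=c["depth"].shape; f=h/2/np.tan(np.radians(c["fovy"]/2))
    u,v=np.meshgrid(np.arange(w),np.arange(h))
    d=np.dstack([(u-c["cx"])/f,(v-c["cy"])/f,np.ones((h,w))])
    M=rot(c["attitude"]).as_matrix()
    r=d@M.T
    return r, c["eye"]+r*c["depth"][...,None]
def onplane(c,r,z): return c["eye"]+r*((z-c["eye"][2])/r[...,2])[...,None]
E
python3 - <<'E'
from h import *; from rig import bot
for n in("top","side"):
    c=bot.read_camera(n); r,P=cloud(c); np.save(f"pics/P_{n}.npy",P)
    hsv=cv2.cvtColor(c["image"],cv2.COLOR_BGR2HSV)
    v=np.load
    roi=np.zeros(P.shape[:2],bool)
    if n=="top": roi[165:290,190:310]=1
    else: roi[140:255,225:355]=1
    Z=P[...,2]
    # desk check
    print(n,"desk z med",np.median(Z[roi&(Z<10)]))
    H,S,V=cv2.split(hsv)
    def rep(name,m,z):
        k,lab,st,_=cv2.connectedComponentsWithStats(m.astype(np.uint8),connectivity=8)
        if k<2: print(name,"none");return
        i=1+np.argmax(st[1:,4]); m=lab==i
        Q=onplane(c,r,z)[m][:,:2]
        (a,b),(w_,h_),t=cv2.minAreaRect(Q.astype(np.float32)); e,rad=cv2.minEnclosingCircle(Q.astype(np.float32))
        u,s,vt=np.linalg.svd(Q-Q.mean(0),full_matrices=False)
        print(name,m.sum(),"mean",Q.mean(0).round(1),"rect",np.round([a,b,w_,h_],1),"circ",np.round([*e,rad],1),"axis deg",np.degrees(np.arctan2(vt[0,1],vt[0,0])).round(1),"zmed",np.median(Z[m]).round(1))
    rep("disc",roi&(Z>28)&(Z<150),40)
    rep("cork",roi&(Z>33)&(Z<47),40)
    rep("lid",roi&(Z>103)&(Z<120),110)
    rep("knob",roi&(Z>86)&(Z<101)&(S<80),94)
    rep("pointer",roi&(Z<28)&(H>15)&(H<32)&(S>100)&(V>110),12)
    rep("mug", (Z>75)&(Z<95)&(S<60)&~roi,85)
    rep("yellow",roi&(H>22)&(H<34)&(S>180)&(V>150)&(Z>45),60)
E
```

```text
top desk z med -0.06668915773161643
disc 6251 mean [545.   -4.5] rect [546.6  -5.5 224.5 224.7] circ [544.3  -2.8 116.1] axis deg -108.2 zmed 40.8
cork 4778 mean [546.1 -11.9] rect [547.  -11.  227.  215.4] circ [544.3  -2.8 116.1] axis deg -169.6 zmed 40.0
lid 256 mean [556.8 -83.6] rect [556.5 -84.4  41.   41. ] circ [556.5 -83.6  21.8] axis deg 143.9 zmed 109.8
knob 103 mean [546.2  -4.3] rect [545.9  -4.3  51.5  11.5] circ [546.3  -4.8  25.8] axis deg -145.6 zmed 93.5
pointer 77 mean [436.9 -75.8] rect [435.  -76.6  34.9  20.8] circ [436.3 -76.9  18.6] axis deg -146.7 zmed 12.7
mug 204 mean [810.6  75.2] rect [810.1  77.   78.3  80.9] circ [809.2  77.   42.3] axis deg -161.4 zmed 83.4
yellow none
side desk z med -2.195085089414249
disc 5782 mean [543.6   2.8] rect [563.7 -13.1 226.5 284.7] circ [548.7 -33.7 154.4] axis deg 103.9 zmed 38.7
cork 3854 mean [542.1   6.4] rect [544.7   4.6 223.1 223.8] circ [545.8   3.4 114.2] axis deg -169.1 zmed 38.1
lid 188 mean [556.5 -76.7] rect [556.  -76.4  40.3  45. ] circ [556.5 -76.5  23.6] axis deg 114.4 zmed 107.6
knob 111 mean [545.7   2.7] rect [545.6   2.9  51.5  17.1] circ [545.8   3.3  26.1] axis deg 35.3 zmed 90.8
pointer 73 mean [431.9 -73. ] rect [433.5 -76.8  27.3  34.5] circ [435.4 -74.4  18.9] axis deg 146.1 zmed 8.7
mug 264 mean [806.9  83.7] rect [807.1  81.6  76.9  85.7] circ [807.5  81.7  43.7] axis deg 134.1 zmed 80.9
yellow 528 mean [525.8  80.1] rect [528.4  79.5 102.6  39.2] circ [528.1  81.5  52.7] axis deg -172.8 zmed 55.2
```

Run:
```python
import cv2,numpy as np
a=cv2.imread("pics/top0.png")[170:285,190:310];b=cv2.imread("pics/side0.png")[145:250,230:355]
f=lambda x:cv2.resize(x,(400,400),interpolation=cv2.INTER_CUBIC)
cv2.imwrite("pics/crop1.png",np.hstack([f(a),f(b)]))
```

```text
(no output)
```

View pics/crop1.png

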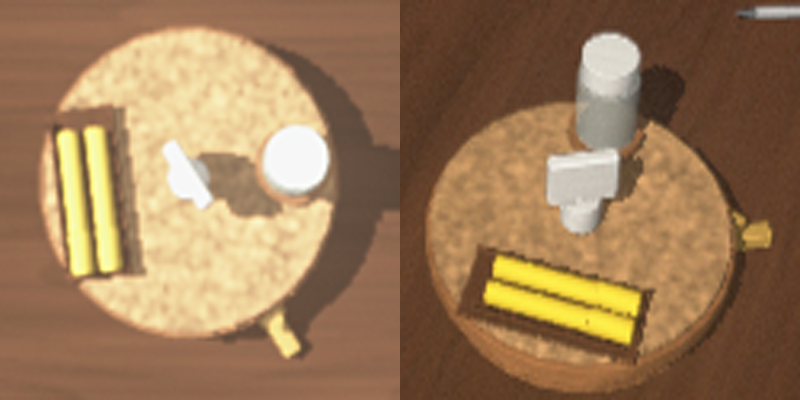

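Close-up: the bar is clear of the jar and tray, and the pointer is at lower right. The checks fit: knob to lid is 80.0 mm in both views, the bar is 51.5 x 11.5 mm, and the pointer's radial and edge directions agree (-146.8°). So the turntable is at about 1.12 rad, the bar at about 35° and the axis at about (546, -2.3). The two views differ by about ±2 mm in y, so I'll centre by feel.

```bash
cat >> h.py <<'E'
def att(deg):
    a=np.radians(deg); x=np.array([np.cos(a),np.sin(a),0]); y=np.array([0,0,-1.]); 
    return np.roll(R.from_matrix(np.c_[x,y,np.cross(x,y)]).as_quat(),1)
E
python3 - <<'E'
from h import *; from rig import bot
A=np.array([546,-2.3])
for p in(125,-55):
  for d in (0,45,90):
    q=bot.ik([*A,81],att(p+d)); print(p,d,None if q is None else q.round(2))
for p in(7.4,187.4):
  for d in (0,-64):
    t=np.radians(-82.6+d); q=bot.ik([A[0]+80*np.cos(t),A[1]+80*np.sin(t),105],att(p+d)); print("lid",p,d,None if q is None else q.round(2))
E
```

```text
125 0 [-0.07  0.49  1.69 -0.    0.97 -2.25]
125 45 None
125 90 [-0.07  0.49  1.69 -0.    0.97  2.46]
-55 0 [-0.07  0.49  1.69 -0.    0.97  0.89]
-55 45 [-0.07  0.49  1.69 -0.    0.97  0.1 ]
-55 90 [-0.07  0.49  1.69  0.    0.97 -0.68]
lid 7.4 0 [-0.21  0.49  1.62 -0.    1.03 -0.34]
lid 7.4 -64 [-0.17  0.33  1.85 -0.    0.96  0.82]
lid 187.4 0 None
lid 187.4 -64 [-0.17  0.33  1.85 -0.    0.96 -2.33]
```

Run:
```python
from h import *; from rig import bot
A=np.array([546,-2.3]); q=att(-55.2)
def st(n):
    s=bot.read_state(); print(n,round(s["clock"],2),s["ee_pos"].round(2),"F",s["ft_force"].round(1),"M",s["moment"].round(3),"w",round(s["grip_width"],1)); return s
bot.move_gripper(40,20)
bot.move_to([*A,190],q); st("hover")
bot.dwell(.2); st("hover")
print(bot.servo_line([*A,81],speed=80,until_force=8)); bot.dwell(.2); st("down")
bot.move_gripper(0,20); bot.dwell(.3); st("grip")
```

```text
hover 2.93 [546.05  -3.02 190.09] F [ 0.2 -0.5  0.1] M [0.011 0.029 0.035] w 40.0
hover 3.13 [546.    -2.78 190.04] F [ 0.1  0.4 -0. ] M [-0.082  0.019 -0.006] w 39.9
False
down 4.84 [546.12  -2.29  81.28] F [-0.  -0.   0.2] M [-0.017 -0.046  0.053] w 40.1
grip 5.5 [547.29  -3.89  81.53] F [  9.7 -13.7  -3.1] M [-1.98  -1.281  0.061] w 11.7
```

```bash
cat >> h.py <<'E'
def avg(bot,n=6,dt=.025):
    F=[];M=[]
    for _ in range(n):
        bot.dwell(dt); s=bot.read_state(); F.append(s["ft_force"]);M.append(s["moment"])
    x=rot(s["tool_rot"]).as_matrix()[:,0]
    return s,np.mean(F,0),np.mean(M,0),np.degrees(np.arctan2(x[1],x[0]))
E
python3 - <<'E'
from h import *; from rig import bot
A=np.array([546.3,-4.5])
bot.move_gripper(24); bot.servo_line([*A,81],speed=20); 
s,F0,M0,a=avg(bot); print("free",F0.round(1),M0.round(3),a.round(2))
bot.move_gripper(0,90); s,F,M,a=avg(bot); print(s["clock"],"grip",F.round(1),M.round(3),a.round(2),s["ee_pos"].round(2),round(s["grip_width"],1))
if np.hypot(*F[:2])<25:
  for d in (4,8,12,18,24):
    bot.servo_line([*A,81],att(-55.2+d),speed=40); s,F,M,a=avg(bot)
    print(round(s["clock"],2),d,"act",a.round(2),"F",(F-F0).round(1),"M",(M-M0).round(3),s["ee_pos"].round(2))
    if np.hypot(*F[:2])>30 or abs(M[2])>1.2: break
E
```

```text
free [-0.2 -0.8  1.2] [-0.13   0.    -0.018] -55.2
6.5917 grip [ 1.2 -3.9  5.2] [-0.553 -0.099  0.038] -55.21 [546.84  -4.89  81.61] 10.6
6.99 4 act -51.22 F [ 1.3 -4.   3.5] M [-0.546 -0.075 -0.079] [546.84  -4.97  81.58]
7.39 8 act -47.22 F [ 2.7 -4.6  4.2] M [-0.551 -0.233 -0.216] [546.85  -5.05  81.58]
7.79 12 act -43.22 F [ 0.6 -5.1  4.7] M [-0.696 -0.038 -0.041] [546.86  -5.08  81.61]
8.2 18 act -37.21 F [-1.  -5.   3.7] M [-0.621  0.207  0.192] [546.87  -5.12  81.6 ]
8.61 24 act -31.21 F [ 1.6 -5.9  3.6] M [-0.793 -0.177  0.022] [546.93  -5.19  81.6 ]
```

Run:
```python
from h import *; from rig import bot
Ms=[]
for _ in range(20): bot.dwell(.01); s=bot.read_state(); Ms.append([*s["ft_force"],*s["moment"],s["effort"][5]])
print(np.mean(Ms,0).round(3),np.std(Ms,0).round(3),s["grip_width"],s["clock"])
c=bot.read_camera("side"); b=c["image"][110:260,210:370]
cv2.imwrite("pics/s2.png",cv2.resize(b,(800,600),cv2.INTER_CUBIC))
```

```text
[ 1.956 -6.639  4.669 -0.947 -0.214 -0.028 -0.021] [2.419 1.666 0.969 0.368 0.414 0.216 0.062] 10.874286404566886 8.775
```

View pics/s2.png

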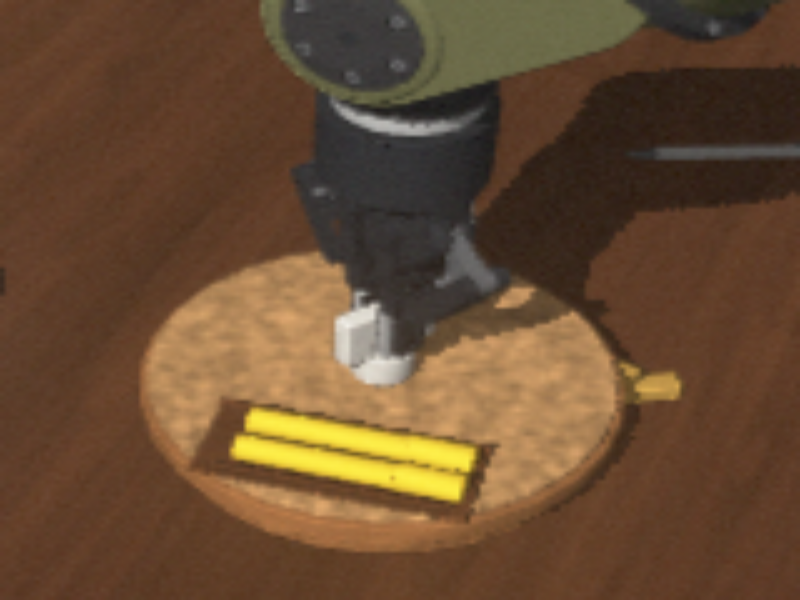

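The bar is visibly turning with the gripper (now at (360,335), pointing towards the camera). The moment reading is noisy, so I'll average many samples along with the J6 effort, and go on in small steps.

```bash
cat > turn.py <<'E'
from h import *; from rig import bot
def samp(n=30):
    L=[]
    for _ in range(n): bot.dwell(.008); s=bot.read_state(); L.append([s["moment"][2],s["effort"][5],s["ft_force"][0],s["ft_force"][1],s["grip_width"]])
    return np.mean(L,0),np.std(L,0)/np.sqrt(n),s
def turn(ds,A,thr=None,base=None):
    for d in ds:
        bot.servo_line([*A,81],att(-55.2+d),speed=40); m,e,s=samp()
        print(round(s["clock"],2),d,"Mz,eff,F,w",m.round(3),"se",e[:2].round(3))
        if base is not None and (m[0]-base[0]<-thr or m[1]-base[1]<-thr):
            m2,e2,s=samp(40); print("  check",m2.round(3),e2[:2].round(3),s["clock"])
            if min(m2[0]-base[0],m2[1]-base[1])<-thr*.8: print("STOP at",d); return d
        if np.hypot(m[2],m[3])>30 or abs(m[0])>.5: print("abort"); return d
E
python3 -c "
from turn import *
turn((28,32,35,37),(546.6,-5))"
```

```text
9.32 28 Mz,eff,F,w [ 0.027 -0.042  0.295 -3.36  10.771] se [0.033 0.015]
9.82 32 Mz,eff,F,w [ 1.0000e-03 -3.7000e-02  1.6860e+00 -3.3620e+00  1.0669e+01] se [0.004 0.015]
10.32 35 Mz,eff,F,w [ 0.139  0.095  1.801 -3.064 10.737] se [0.005 0.01 ]
10.82 37 Mz,eff,F,w [ 0.066  0.044  2.098 -2.829 10.751] se [0.005 0.007]
```

```bash
python3 -c "
from turn import *
turn(range(39,86,2),(546.8,-5.2),.12,(0,0))"
```

```text
11.32 39 Mz,eff,F,w [ 0.044  0.018  0.937 -1.602 10.72 ] se [0.005 0.007]
11.82 41 Mz,eff,F,w [ 0.037  0.018  1.125 -1.519 10.727] se [0.005 0.007]
12.32 43 Mz,eff,F,w [ 0.036  0.018  1.157 -1.599 10.705] se [0.005 0.007]
12.82 45 Mz,eff,F,w [ 0.046  0.018  1.423 -1.776 10.706] se [0.006 0.007]
13.32 47 Mz,eff,F,w [ 0.04   0.018  1.668 -1.802 10.746] se [0.005 0.007]
13.82 49 Mz,eff,F,w [ 0.037  0.018  1.968 -1.845 10.714] se [0.006 0.007]
14.32 51 Mz,eff,F,w [ 0.034  0.018  2.083 -1.929 10.695] se [0.005 0.007]
14.82 53 Mz,eff,F,w [ 0.036  0.018  2.39  -1.808 10.727] se [0.006 0.007]
15.32 55 Mz,eff,F,w [ 0.045  0.017  2.578 -2.044 10.748] se [0.005 0.007]
15.82 57 Mz,eff,F,w [ 0.038  0.017  2.936 -1.994 10.677] se [0.006 0.007]
16.32 59 Mz,eff,F,w [ 0.041  0.016  3.331 -1.934 10.642] se [0.006 0.007]
16.82 61 Mz,eff,F,w [ 0.038  0.017  3.314 -1.913 10.717] se [0.005 0.007]
17.32 63 Mz,eff,F,w [ 0.031  0.016  3.805 -2.117 10.671] se [0.006 0.007]
17.82 65 Mz,eff,F,w [ 0.038  0.012  3.992 -2.047 10.71 ] se [0.006 0.007]
18.32 67 Mz,eff,F,w [-4.0000e-03 -3.1000e-02  3.9900e+00 -2.0280e+00  1.0674e+01] se [0.005 0.007]
18.82 69 Mz,eff,F,w [-0.066 -0.092  4.233 -2.058 10.723] se [0.006 0.007]
19.32 71 Mz,eff,F,w [-0.137 -0.159  4.139 -1.997 10.701] se [0.004 0.007]
  check [-0.134 -0.136  4.427 -2.062 10.694] [0.005 0.   ] 19.6583
STOP at 71
```

A clear stop: torque ramps from 65° on, to 0.175 N m over the baseline (about 10 N at the stop, against a 25 N limit). I'll let go and take the lid.

Run:
```python
from turn import *
bot.move_gripper(40); bot.dwell(.1); s=bot.read_state();p=s["ee_pos"];print(p.round(1),s["ft_force"].round(1))
bot.servo_line([546.9,-5.2,180],speed=150)
A=np.array([547.2,-5.3]);t=np.radians(-82.6);L=A+80*np.array([np.cos(t),np.sin(t)])
bot.move_gripper(80,30)
bot.move_to([*L,180],att(7.4))
print("hit",bot.servo_line([*L,104],speed=100,until_force=10)); m,e,s=samp(10);print(s["ee_pos"].round(1),m.round(2))
bot.move_gripper(30,30); m,e,s=samp(15);print(s["clock"],s["ee_pos"].round(1),m.round(2),s["ft_force"].round(1))
c=bot.read_camera("side"); cv2.imwrite("pics/s3.png",cv2.resize(c["image"][110:260,210:370],(640,600)))
```

```text
[546.6  -5.1  80.8] [ 0.2 -0.1  0.5]
hit False
[557.9 -84.7 104.8] [-0.000e+00 -0.000e+00  4.000e-02  1.500e-01  8.003e+01]
23.3833 [557.8 -84.6 104.7] [ 0.06  0.06 -0.75  0.82 46.05] [-0.6  0.5  5.1]
```

View pics/s3.png

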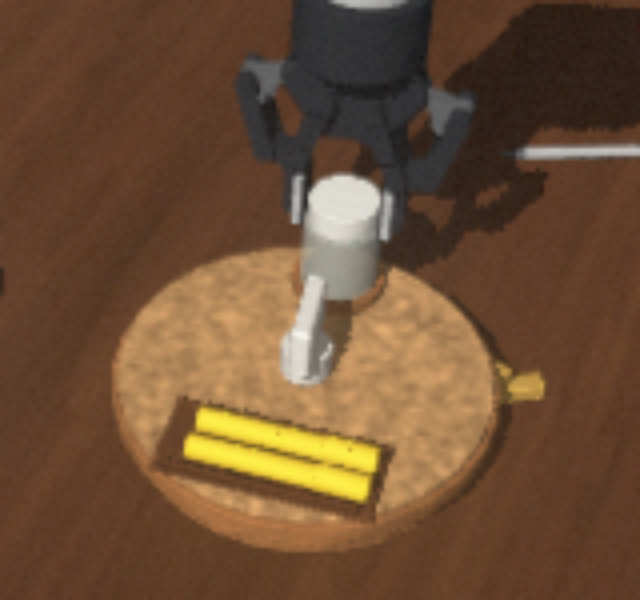

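The jar is held squarely at (345,210) and the knob has stayed turned. Next I'll swing it along the arc.

```bash
cat > swing.py <<'E'
from turn import *
A=np.array([547.2,-5.3])
def swing(frm,to,n):
    for d in np.linspace(frm,to,n+1)[1:]:
        t=np.radians(d);L=A+80*np.array([np.cos(t),np.sin(t)])
        bot.servo_line([*L,104],att(d+90),speed=40); s=bot.read_state()
        print(round(s["clock"],2),d.round(1),s["ft_force"].round(1),s["moment"].round(2),(s["ee_pos"][:2]-L).round(1))
        if np.linalg.norm(s["ft_force"])>40: print("abort");return False
    return True
E
python3 - <<'E'
from swing import *
if swing(-82.6,-146.8,14):
    bot.dwell(.3); print(samp(15)[0].round(2))
    bot.move_gripper(80); p=bot.read_state()["ee_pos"]
    bot.servo_line([p[0],p[1],185],speed=150)
    q=bot.read_state()["joint_positions"].copy(); q[0]-=1.0; bot.move_joints(q)
    for n in("top","side"):
        c=bot.read_camera(n);r,P=cloud(c);Z=P[...,2];S=cv2.cvtColor(c["image"],cv2.COLOR_BGR2HSV)[...,1];H=cv2.cvtColor(c["image"],cv2.COLOR_BGR2HSV)[...,0];V=cv2.cvtColor(c["image"],cv2.COLOR_BGR2HSV)[...,2]
        cv2.imwrite(f"pics/{n}4.png",c["image"])
        roi=np.zeros(Z.shape,bool)
        if n=="top": roi[165:290,190:310]=1
        else: roi[140:255,225:355]=1
        o=0 if n=="top" else -2.5
        for nm,m,z in(("lid",(Z>103+o)&(Z<118),110),("knob",(Z>86+o)&(Z<101+o)&(S<80),94),("ptr",(Z<28)&(H>15)&(H<32)&(S>100)&(V>110),12)):
            k,lab,stt,_=cv2.connectedComponentsWithStats((m&roi).astype(np.uint8))
            if k<2: print(nm,"none");continue
            i=1+np.argmax(stt[1:,4]);Q=onplane(c,r,z)[lab==i][:,:2]
            a,b=cv2.minAreaRect(Q.astype(np.float32))[:2]; vt=np.linalg.svd(Q-Q.mean(0),full_matrices=False)[2]
            print(n,nm,len(Q),Q.mean(0).round(1),np.round([*a,*b],1),np.degrees(np.arctan2(vt[0,1],vt[0,0])).round(1))
    print(bot.read_state()["clock"])
E
```

```text
23.74 -87.2 [-2.1  1.4  6.1] [0.19 0.39 0.06] [ 0.1 -0. ]
24.05 -91.8 [-2.2  1.1  6.3] [0.24 0.4  0.02] [0.2 0. ]
24.36 -96.4 [-1.9  0.8  6.4] [0.25 0.42 0.09] [0.1 0. ]
24.67 -100.9 [-1.9  1.6  6.4] [0.27 0.46 0.11] [0.1 0.1]
24.98 -105.5 [-2.3  2.1  6.4] [0.19 0.47 0.13] [0.1 0.1]
25.28 -110.1 [-2.5  1.9  6.8] [0.3  0.5  0.19] [0.1 0.1]
25.59 -114.7 [-3.1  2.1  9. ] [0.27 0.5  0.15] [0.1 0.1]
25.9 -119.3 [-3.6  1.5  7.4] [0.26 0.52 0.17] [0.1 0.1]
26.21 -123.9 [-3.2  1.8  8.1] [0.25 0.57 0.17] [0.  0.1]
26.52 -128.5 [-3.7  1.5  8.3] [0.31 0.63 0.16] [0.  0.2]
26.82 -133.0 [-2.7  0.2  7.3] [0.28 0.66 0.22] [-0.   0.1]
27.13 -137.6 [-4.1  2.1  8.7] [0.34 0.71 0.23] [0.  0.2]
27.44 -142.2 [-4.5  1.7  9.3] [0.33 0.75 0.21] [-0.   0.2]
27.75 -146.8 [-4.4  1.7  8.7] [0.35 0.75 0.21] [-0.   0.2]
[ 0.27  0.27 -5.09  2.17 46.07]
top lid 255 [479.7 -48.6] [479.7 -48.6  40.3  40.5] -104.1
top knob 104 [545.9  -3.6] [546.1  -4.   12.   50.2] -78.5
top ptr 63 [436.9 -75.4] [434.7 -75.7  35.1  19.8] -143.4
side lid 234 [478.9 -40.1] [479.  -40.   40.3  50.4] 102.6
side knob 117 [476.7 -27.5] [477.8 -31.1  46.3  36.7] -168.2
side ptr 71 [432.1 -73.3] [433.6 -76.5  25.6  34.1] 146.9
31.0917
```

Run:
```python
import cv2,numpy as np
a=cv2.imread("pics/top4.png")[195:280,220:300]
cv2.imwrite("pics/crop4.png",cv2.resize(a,(560,595),interpolation=cv2.INTER_CUBIC))
P=np.load
```

```text
(no output)
```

View pics/crop4.png

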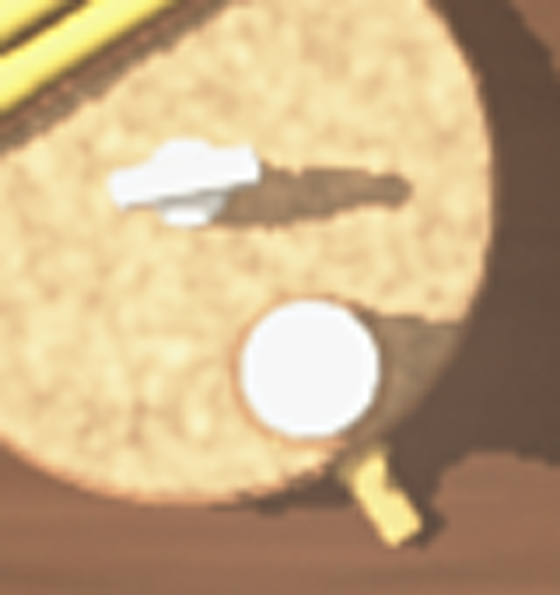

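View pics/side4.png

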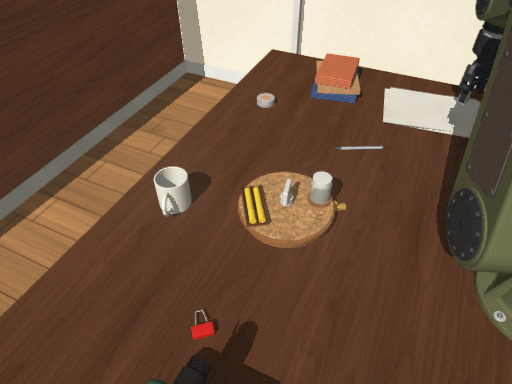

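Both views show the jar in line with the pointer (lid at (310,368), pointer tip at about (403,539) in the crop), the knob still turned and the bystanders unmoved. Now a check on the tip and lid centre angle.

Run:
```python
from turn import *
c=bot.read_camera("top"); r,P=cloud(c)
f=192/np.tan(np.radians(c["fovy"]/2)); M=rot(c["attitude"]).as_matrix()
def pt(u,v,z):
    d=M@np.array([(u-c["cx"])/f,(v-c["cy"])/f,1]); return (c["eye"]+d*(z-c["eye"][2])/d[2])[:2]
g=lambda x,y:(220+(x+.5)/7-.5,195+(y+.5)/7-.5)
k0=np.array([546.1,-4.1])
for nm,xy,z in(("tip",(403,539),12),("tipL",(385,547),12),("tipR",(421,530),12),("lid",(310,368),110),("knob",(184,176),94)):
    p=pt(*g(*xy),z);v=p-k0;print(nm,p.round(1),np.hypot(*v).round(1),np.degrees(np.arctan2(v[1],v[0])).round(2))
```

```text
tip [420.4 -83.8] 148.9 -147.64
tipL [417.4 -77.2] 148.0 -150.41
tipR [423.7 -90.4] 149.8 -144.82
lid [480.5 -47.1] 78.4 -146.8
knob [546.9  -3.3] 1.2 43.08
```

The lid reads -146.2 to -146.8°, against -146.85 to -147.6° for the pointer, so it is probably about 0.7° short. A small nudge is cheap and there is time for it.

Run:
```python
from swing import *
q=bot.read_state()["joint_positions"].copy(); q[0]+=1.0; bot.move_joints(q)
t=np.radians(-146.3);L=A+80*np.array([np.cos(t),np.sin(t)])
bot.servo_line([*L,180],att(-56.3),speed=60)
print("hit",bot.servo_line([*L,104],speed=100,until_force=10))
bot.move_gripper(30,30)
swing(-146.3,-147.5,1); bot.dwell(.3); print(samp(15)[0].round(2))
bot.move_gripper(80); p=bot.read_state()["ee_pos"]
bot.servo_line([p[0],p[1],185],speed=150)
q=bot.read_state()["joint_positions"].copy(); q[0]-=1.0; bot.move_joints(q); bot.dwell(.3)
c=bot.read_camera("top");r,P=cloud(c);Z=P[...,2];m=(Z>103)&(Z<118);m[:165]=0;m[290:]=0;m[:,:190]=0;m[:,310:]=0
m2=(Z>86)&(Z<101);m2&=cv2.cvtColor(c["image"],cv2.COLOR_BGR2HSV)[...,1]<80;m2[:165]=0;m2[235:]=0;m2[:,:230]=0;m2[:,262:]=0
l=onplane(c,r,110)[m][:,:2];k=onplane(c,r,94)[m2][:,:2];v=l.mean(0)-np.array([546.1,-4.1])
print(len(l),len(k),l.mean(0),k.mean(0),np.hypot(*v),np.degrees(np.arctan2(v[1],v[0])),bot.read_state()["clock"],bot.read_state()["ft_force"])
vt=np.linalg.svd(k-k.mean(0),full_matrices=False)[2];print("bar",np.degrees(np.arctan2(vt[0,1],vt[0,0])))
a=cv2.imread("pics/top0.png").astype(int);d=np.abs(a-c["image"]).sum(2)
for n,(y,x) in dict(mug=(120,216),clip=(209,119),pen=(260,373)).items(): print(n,"diff",d[y-25:y+25,x-25:x+25].max())
```

```text
hit False
34.66 -147.5 [-2.1  0.5  5.6] [-0.01  0.25 -0.02] [0.3 0. ]
[ 0.    0.   -1.82  0.36 46.01]
261 106 [479.32641931 -48.0545978 ] [545.98035768  -3.96621885] 79.94196486357414 -146.64455692058533 38.25 [-0.29690174  0.23456828 -0.78707241]
bar -78.78837405914857
mug diff 15
clip diff 14
pen diff 13
```

```bash
python3 -c "
from rig import bot
print(bot.finish_job(), bot.read_state()['clock'])"
```

```text
the job is handed in; nothing more can be done
the job is handed in; nothing more can be done
```

The knob is freed and turned to its stop, the jar stands at the brass pointer to within about 1°, and the job is handed in at about 38 s of the 72 s allowed.

- **Knob:** I broke it loose anticlockwise and turned it on in small steps. The torque stayed flat until about 65° of turn, then ramped up. I let go at about 0.17 N m above the free level, roughly 10 N at the stop, against a limit of 25 N. The breakaway torque did not show clearly because the moment sensor was noisy while gripped. The camera shows the bar turned by about 66° and still there at the end.
- **Turntable:** I swung it about 64° clockwise holding the jar by its lid, then nudged it once because it looked slightly short. Readings during the swing stayed under about 10 N.
- **Last checks:** The jar reads -146.6°. My two estimates of the pointer were -146.85° and -147.6°, so the jar is off by 0.2° to 1° (0.004 to 0.017 rad). The top and side views disagreed by a few mm in y, so I centred on the knob by feel.
- **Bystanders:** The pen, clip and mug show no change in the top picture. The gripper was open and clear of everything when I handed in.

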